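# Take the sample's temperature through the box's window

### The arm

A 6-joint arm with a two-finger parallel gripper is mounted at the origin on the work surface. World frame = base frame: x ahead of the robot, y to its left, z up, the work surface at z = 0. Lengths are in mm, angles in rad, forces in N, time in s.
With the tool pointing down it reaches from about 350 to 925 mm from the base axis. Payload 6.4 kg.
Tool frame: the origin (TCP) lies at the very end of the fingers, on their centre line; the grasp point (between the pads) lies 19 mm behind it; z points along the fingers, y is the line along which they close (so a half turn about z gives the same grasp; the last joint's range is limited). The gripper opens to 94 mm and grips with 3 to 60 N. Pads are 16 mm wide; open, the fingers measure 119 mm over their backs; the gripper's body (75 mm by 177 mm) begins 78 mm behind the grasp point.
Start: joints at [1.093, 0.245, 1.558, -0, 1.339, -0.174], TCP at [194.443, 620.246, 205.455] pointing down, gripper open.
Joint ranges: [-3.13, 3.13], [-1.02, 2.26], [0.13, 2.54], [-0.95, 4.09], [0.21, 2.88], [-2.74, 2.74]. Speed limits (rad/s): [2.57, 2.57, 3.14, 3.14, 3.14, 3.14].

### API

Orientations are given as a unit quaternion [x, y, z, w].
In Python, from plant import r gives the robot as it stands. The module is installed in compiled form; this text tells all that it offers.
- The arm moves only by the tool play_rows, never from a script. Its argument "plan" is one flat list of numbers, 7 for each row, row after row: the shift along the world's x, y, z in units of 800 mm (1.0 is 800 mm), then the turn, a rotation vector about the world's x, y, z in units of 45 degrees (1.0 is 45 degrees), then the gripper command: -1 is fully open, 1 is shut, values between are in proportion. A call has exactly 10 rows; each row shifts and turns the commanded pose from where the row before left it; what a row does not reach is not made up. A row lasts 1/10 s, in which the tool goes at most 50 mm and 8.59 degrees, less where a joint would pass 70% of its speed; a pose out of reach is approached as far as the arm can. A call with a number of a shift or a turn outside -1 to 1 is refused whole. A call with a gripper value outside its range is refused whole. The fingers move at their own pace and stop on an object; "squeeze" is the grip in N (left out, the last holds). Time passes only in rows, so rows that do not move let the fingers close, or fill a call up. It gives the time, the measured TCP pose, the force, the opening and the grip force at its end, in the units of the state.
- r.observe(): the state, without advancing time (a new reading comes with each control period).
- r.read_camera(name): name is "scene" or "top"; returns the picture (420x560x3 uint8, red, green, blue); there is no depth.
- r.get_calibration(name): a dict with "K" (3x3 intrinsics, pixels), "dist_coeffs" ([k1, k2, p1, p2, k3] as OpenCV has them; the pictures are not rectified), "view" (4x4, takes a point from world to camera coordinates). Camera axes: x right, y up, looking along -z (the intrinsics and any distortion apply to the point x, -y, -z); pixel columns grow to the right and rows downward; lengths in mm; the calibration is good to about 2 mm. A picture is of the moment at which its call begins. get_calibration takes no time and is no camera call.
- r.finish_job(): hands the job in; it is judged then, once.
The state is a dict: "time": time; "joint_pos": joint angles; "joint_vel": joint speeds; "effort": joint torques, N m; "tool_pos": TCP position; "eef_rot": TCP orientation; "contact_force": force on the tool from outside, world axes, zero at the start; "ft_torque": the same for the moment, N m; "opening": opening from 0.0 (shut) to 1.0 (fully open); "gripper_force": force on a finger pad.
Only numpy, scipy, OpenCV 4.12 (cv2) and the standard library are available. Lean on these libraries where they do the work, as an engineer would, in place of code of your own. Each camera call takes 0.05 s, during which the arm holds its last target. There are 200 camera calls.

### The job

Uncover the window of the grey conditioning box: lift the yellow lockout collar on its lever, push the lever past the gate block all the way to the open end and let the collar drop back down. Then pick up the infrared thermometer, aim its lens squarely at the middle of the uncovered window from about 8 cm away, and hold it still there for about two seconds without letting it touch the box. Set it down gently on its feet, back in its blue tray, let go, and leave the window open and everything else on the bench where it was.

Things in the scene. Friction and masses are not known exactly. Their poses are not given: they have to be found in the camera images.
- chamber: Grey conditioning box, fixed, 180 (its x) x 260 (y) x 120 mm high. Origin: centre of its underside on the table; -x is its front, z up. Its upper front edge is a white panel sloping at 45 degrees from height 50 mm (x=-90) to the top (x=-20 mm), with the window in its middle. A lever stands on the top at x=+35 mm.
- window (a point): Centre of the round black window (56 mm across, red rim), at [-55,0,85] mm in the box's frame. Its z axis points straight out of the sloping panel, forward and 45 degrees up. A dark steel shutter (78 x 74 mm, 6 mm proud, 10 with its rib) covers it; linked to the lever, it slides 75 mm along the box's +y as the lever goes to its open end.
- pivot (a point): Point on the lever's hinge line, at [35,0,70] mm in the box's frame, inside the housing. The lever swings in the box's y-z plane about the box's x axis through this point; the top of its black end ball (24 mm across) is 164 mm from here.
- lever (a joint): Lever angle, rad: 0 = closed (leaning 0.3 rad from vertical to the box's -y), 0.6 = fully open (leaning 0.3 rad to its +y). About 1 N of friction at the collar; stays where left. A steel gate block in mid-way, 20 mm wide, 18 mm above the housing, stops it after about 0.1 rad unless the collar is lifted.
- collar (a joint): How far the lockout collar is lifted along the lever, m: 0 = down, 0.022 = top stop. A spring of 4 to 6 N pulls it down. Its tongue clears the gate block when lifted 0.010 or more; let go beyond the block, it drops and locks again.
- collar_mid (a point): Middle of the yellow square lockout collar on the lever: 30 x 30 mm across, 40 mm long, 105 mm from the pivot when down. Its z axis runs up along the lever, its x is the box's x. The lever's ball ends 59 mm above it. Best gripped at its middle by the faces towards the box's +x and -x: the lever can then turn between the pads.
- wand: Infrared thermometer, loose, 0.2 to 0.33 kg, 170 mm long: yellow grip bar (x -75 to 40, y +-15, z 54 to 90 mm) on two black feet (46 wide, 54 high; x -73 to -39 and -1 to 25 mm), black lens head drooping 45 degrees in front (to x=94, down to z=13 mm). Origin: underside of the feet, z up, +x to the lens. Best gripped at x=-20, z=74 mm by the y sides.
- lens (a point): Centre of the lens, at [78.8, 0, 28.2] mm in the thermometer's frame. Its z axis is the line of sight: forward and 45 degrees down.
- tray: Blue open tray, fixed, 250 (its x) x 150 (its y) mm outside, walls 5 mm thick and 16 mm high, floor 5 mm thick. Origin: centre of its underside, z up. The thermometer stands in it at the start and must stand in it at the end.
- tin_a: Small aluminium sample tin, 55 mm across, 35 mm high; bystander. Origin under its centre.
- tin_b: Second such tin; bystander.
- beaker: Glass beaker, 70 mm across, 90 mm high; bystander. Origin under its centre.
- weight: Brass weight, 44 mm across, 58 mm high; bystander. Origin under its centre.
- spatula: Spatula 200 mm long, lying flat; bystander.
- solvent: Amber bottle, 66 mm across, 160 mm high; bystander. Origin under its centre.
There are look-alikes about, which are no part of the job. Leave any purple look-alike of the wand alone.

How it is judged:
By the outcome, as a careful person would: the job done as asked, in the order asked, and still so for the second after the job is handed in, with the robot touching nothing.
It also fails if it takes over 67 s, if anything falls off the work surface, if the arm or the gripper's body presses on something with over 40 N, if the wrist force passes 120 N, or if a joint passes its speed limit or range.

## Working session

There is one attempt and no reset: what is moved stays moved. The work goes in short steps, Python scripts to look and compute and a tool call to move; the robot and the scene stay as the last step left them, time stands still between calls to the robot, and variables do not carry over. Pictures are saved under pics/ and viewed, at most 10 in all, crops included, and the job is handed in when it is done.

Besides the shell and the picture viewer there is one more tool, called after "Emit:" as name(argument=value, ...) on one line, values as JSON. play_rows: Moves the arm, as the interface text tells. Its arguments: {"type":"object","properties":{"plan":{"type":"array","items":{"type":"number"}},"squeeze":{"type":"number"}},"required":["plan"]}

```bash
mkdir -p pics; python3 - <<'E'
from plant import r
import cv2,numpy as np
for n in("scene","top"):
    im=r.read_camera(n); cv2.imwrite(f"pics/{n}0.png",im[:,:,::-1]); c=r.get_calibration(n)
    print(n,np.round(c["K"],1).tolist(),np.round(c["dist_coeffs"],4),np.round(c["view"],3).tolist())
print(r.observe())
E
```

```text
scene [[457.2, 0.0, 277.0], [0.0, 457.2, 205.4], [0.0, 0.0, 1.0]] [-0.001  0.     0.     0.     0.   ] [[0.63, 0.777, 0.025, -241.241], [-0.44, 0.33, 0.835, 145.556], [0.64, -0.537, 0.55, -1518.495], [0.0, 0.0, 0.0, 1.0]]
top [[432.5, 0.0, 281.5], [0.0, 432.5, 207.0], [0.0, 0.0, 1.0]] [0.0371 0.     0.     0.     0.    ] [[0.02, -1.0, 0.013, -104.526], [0.986, 0.022, 0.162, -536.984], [-0.163, 0.01, 0.987, -1059.991], [0.0, 0.0, 0.0, 1.0]]
{'time': 0.1, 'joint_pos': array([ 1.09285270e+00,  2.45727068e-01,  1.55885009e+00,  1.93907015e-05,
        1.33865679e+00, -1.74055002e-01]), 'joint_vel': array([ 0.0023512 , -0.0024347 , -0.00172629,  0.00101832, -0.00055312,
        0.00094335]), 'effort': array([ 8.53018864e-04, -4.16915631e+01, -3.15522909e+01,  6.88068965e-02,
        3.10036296e-02, -4.02272212e-05]), 'tool_pos': array([194.22410936, 619.76854843, 204.48910088]), 'eef_rot': array([ 1.51362491e-01,  9.88477983e-01, -7.74406139e-04, -2.71754363e-04]), 'contact_force': array([-0.44063947,  0.54822214, -0.27459242]), 'ft_torque': array([-0.01805382, -0.00946729, -0.00767796]), 'gripper_force': 0.0, 'opening': 0.995517520073996}
```

View pics/scene0.png

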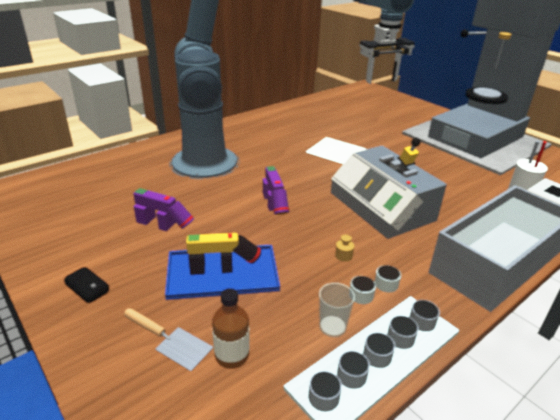

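View pics/top0.png

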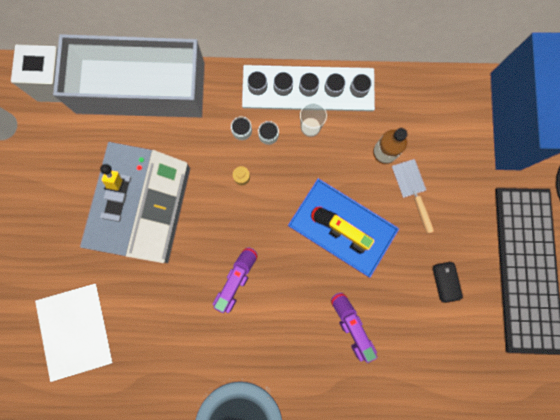

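The scene shows the yellow wand in the blue tray at top (343,228) and scene (215,243), and the box at top (135,203) with its collar at (112,180).

Things that could be mistaken for these:
- **Wand:** the purple look-alikes at top (235,280) and (355,328).
- **Collar:** the yellow shutter rib at top (160,207) and the brass weight at (241,175).
- **Box:** the grey open bin at top (130,75).

I choose the yellow wand in the tray and the yellow square by the ball lever. Next is a close crop to check both.

```bash
cat > h.py <<'E'
import cv2,numpy as np
from plant import r
def cal(n):
    c=r.get_calibration(n); return np.array(c["K"]),np.array(c["dist_coeffs"]),np.array(c["view"])
def ray(n,uv):
    K,d,V=cal(n); p=cv2.undistortPoints(np.array([[uv]],float),K,d)[0,0]
    R=V[:3,:3]; return -R.T@V[:3,3], R.T@np.array([p[0],-p[1],-1.])
def onz(n,uv,z):
    o,d=ray(n,uv); return o+d*(z-o[2])/d[2]
def cross(uv1,uv2):
    o1,d1=ray("scene",uv1);o2,d2=ray("top",uv2)
    t=np.linalg.lstsq(np.c_[d1,-d2],o2-o1,rcond=None)[0]
    a,b=o1+t[0]*d1,o2+t[1]*d2; return (a+b)/2,np.linalg.norm(a-b)
def proj(n,P):
    K,d,V=cal(n); q=np.atleast_2d(P)@V[:3,:3].T+V[:3,3]; q=q*[1,-1,-1]
    return cv2.projectPoints(q,np.zeros(3),np.zeros(3),K,d)[0][:,0]
def big(m):
    c=cv2.findContours(m.astype(np.uint8),0,2)[0]; return max(c,key=cv2.contourArea)
E
python3 - <<'E'
from h import *
im=cv2.imread("pics/top0.png"); sc=cv2.imread("pics/scene0.png")
a=cv2.resize(im[130:280,70:210],(560,600),interpolation=3)
b=cv2.resize(sc[140:240,320:450],(0,0),fx=1,fy=1)
cv2.imwrite("pics/cropbox.png",a)
cv2.imwrite("pics/cropbox2.png",cv2.resize(sc[130:240,320:450],(702,594),interpolation=3))
cv2.imwrite("pics/cropw.png",cv2.resize(im[170:285,280:405],(652,600),interpolation=3))
hsv=cv2.cvtColor(im,cv2.COLOR_BGR2HSV); H,S,V=cv2.split(hsv)
roi=np.zeros_like(H,bool); roi[170:290,275:410]=1
m=(H>100)&(H<130)&(S>150)&roi
hull=cv2.convexHull(big(m)); rc=cv2.minAreaRect(hull); bx=cv2.boxPoints(rc)
P=np.array([onz("top",p,16) for p in bx]); print("tray",bx.tolist(),P.round(),np.linalg.norm(P-np.roll(P,1,0),axis=1),P.mean(0))
m=(H>20)&(H<35)&(S>150)&(V>120)
mm=m&roi; rc=cv2.minAreaRect(big(mm)); bx=cv2.boxPoints(rc); print("wand yellow",bx.tolist()); P=np.array([onz("top",p,95) for p in bx]);print(P.round(),np.linalg.norm(P-np.roll(P,1,0),axis=1))
roi[:]=0; roi[155:200,95:130]=1
c=big(m&roi); print("collar",cv2.boundingRect(c), cv2.moments(c)['m10']/cv2.contourArea(c),cv2.moments(c)['m01']/cv2.contourArea(c))
E
```

```text
tray [[287.80902099609375, 225.505615234375], [317.35955810546875, 178.22470092773438], [398.7078857421875, 229.06741333007812], [369.1573486328125, 276.34832763671875]] [[ 495. -111.   16.]
 [ 623. -187.   16.]
 [ 492. -400.   16.]
 [ 369. -321.   16.]] [244.99869712 148.83732154 249.54267506 146.05151697] [ 495.02380662 -254.69498005   16.        ]
wand yellow [[327.0769348144531, 224.38461303710938], [334.1538391113281, 213.76922607421875], [373.6153869628906, 240.07693481445312], [366.5384826660156, 250.69232177734375]]
[[ 491. -204.   95.]
 [ 517. -221.   95.]
 [ 455. -316.   95.]
 [ 429. -299.   95.]] [112.95188388  31.46351455 113.41804373  31.15273472]
collar (102, 171, 19, 19) 111.93269992082342 180.91053048297704
```

View pics/cropbox.png

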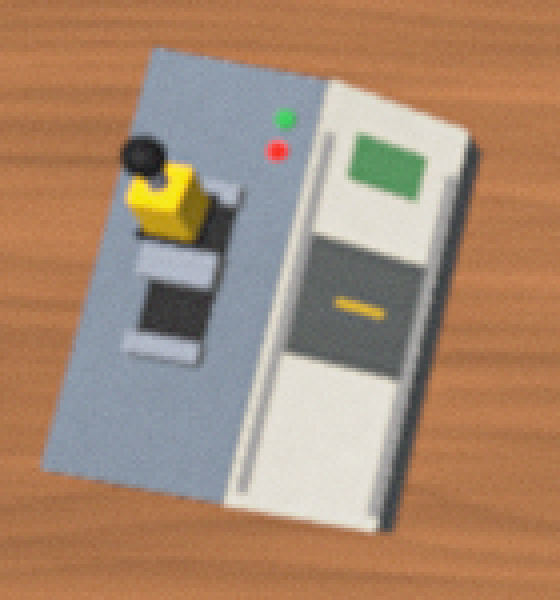

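View pics/cropbox2.png

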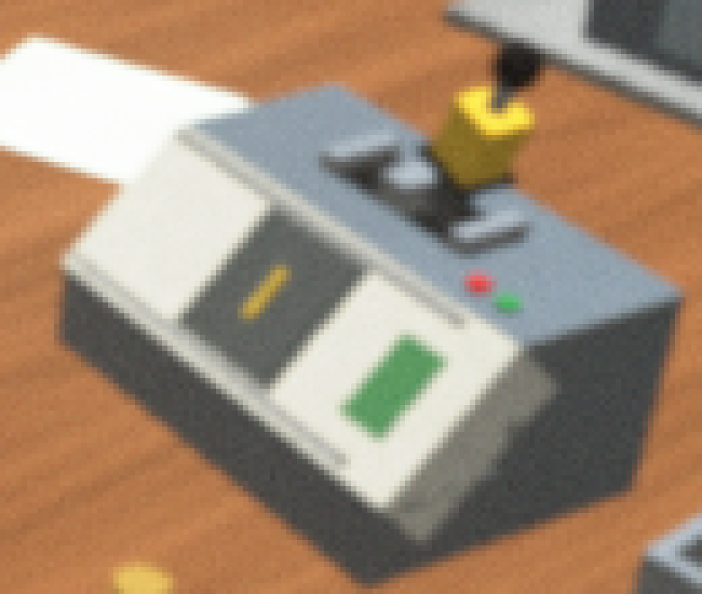

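View pics/cropw.png

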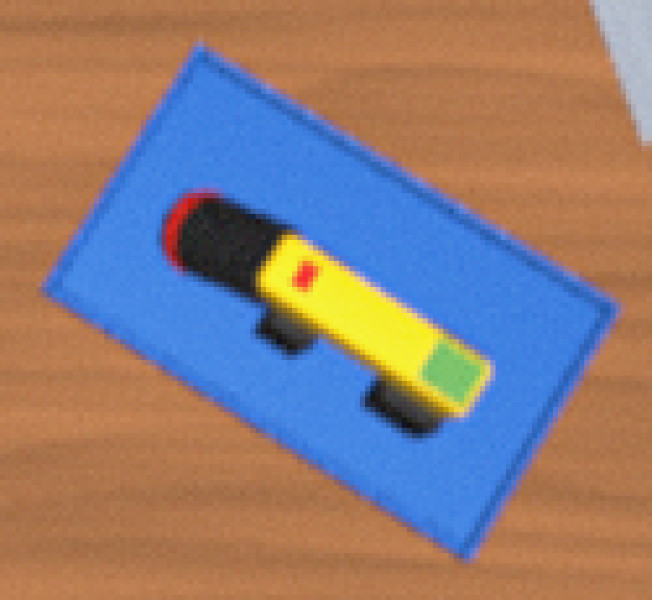

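The crops confirm the choices. The box crop has the collar with its black ball at about (170,200) and the shutter with its rib at (358,308). The wand crop has the yellow bar with the red lens at the left, at about (175,235). Next I fit the box pose from its corners.

```bash
python3 - <<'E'
from h import *
from scipy.spatial.transform import Rotation as Ro
B=np.array([[90,-130,120],[90,130,120],[-20,-130,120],[-20,130,120],[-90,-130,50],[-90,130,50]],float)
t=(np.array([[155,48],[43,470],[330,80],[225,505],[470,128],[380,530]])+.5)/4-.5+[70,130]
s=(np.array([[682,297],[338,85],[525,345],[185,128],[380,505],[65,262]])+.5)/5.4-.5+[320,130]
W=[]
for a,b,c in zip(s,t,B):
    p,e=cross(a,b); q=onz("top",b,c[2]); W.append(q); print(c,p.round(1),round(e,1),q.round(1))
W=np.array(W); 
for name,W in(("top",W),("cross",np.array([cross(a,b)[0] for a,b in zip(s,t)]))):
    bc,wc=B[:,:2]-B[:,:2].mean(0),W[:,:2]-W[:,:2].mean(0)
    th=np.arctan2((bc[:,0]*wc[:,1]-bc[:,1]*wc[:,0]).sum(),(bc*wc).sum())
    R=np.array([[np.cos(th),-np.sin(th)],[np.sin(th),np.cos(th)]]); o=W[:,:2].mean(0)-R@B[:,:2].mean(0)
    print(name,np.degrees(th),o,(W[:,:2]-(B[:,:2]@R.T+o)).round(1).tolist())
# wand: axis and lens mark
tail=[onz("top",p,95) for p in([373.6,240.1],[366.5,250.7])]
w=Ro.from_quat(r.observe()["eef_rot"]).as_matrix(); print(w.round(3))
E
```

```text
[  90. -130.  120.] [677.  327.7 118.5] 1.2 [676.9 327.5 120. ]
[ 90. 130. 120.] [423.3 371.3 119.1] 2.4 [422.5 369.9 120. ]
[ -20. -130.  120.] [660.3 222.5 121.4] 2.0 [659.9 222.1 120. ]
[-20. 130. 120.] [405.  266.9 116.1] 2.0 [404.2 264.8 120. ]
[ -90. -130.   50.] [649.2 150.3  55.2] 1.3 [651.1 151.9  50. ]
[-90. 130.  50.] [394.5 193.4  52.8] 3.0 [393.7 192.9  50. ]
top 80.78010844645283 [535.78972382 261.43522952] [[-1.6, -1.9], [0.6, -1.2], [-1.0, 1.2], [-0.0, 2.3], [1.4, 0.1], [0.6, -0.5]]
cross 80.41403014110331 [536.00801547 261.90798465] [[-2.2, -1.3], [0.5, -1.0], [-0.6, 1.9], [0.6, 3.1], [0.0, -1.2], [1.7, -1.4]]
[[-0.954  0.299 -0.001]
 [ 0.299  0.954 -0.001]
 [ 0.    -0.002 -1.   ]]
```

Emit:
play_rows(plan=[0.045, -0.039, 0.008, 0, 0, 0.0178, -1, 0.045, -0.039, 0.008, 0, 0, 0.0178, -1, 0.045, -0.039, 0.008, 0, 0, 0.0178, -1, 0.045, -0.039, 0.008, 0, 0, 0.0178, -1, 0.045, -0.039, 0.008, 0, 0, 0.0178, -1, 0.045, -0.039, 0.008, 0, 0, 0.0178, -1, 0.045, -0.039, 0.008, 0, 0, 0.0178, -1, 0.045, -0.039, 0.008, 0, 0, 0.0178, -1, 0.045, -0.039, 0.008, 0, 0, 0.0178, -1, 0.045, -0.039, 0.008, 0, 0, 0.0178, -1], squeeze=25)

```text
time: 1.1
tool_pos: [555.4, 306.7, 269.3]
eef_rot: [0.082, 0.997, -0.0, -0.0]
contact_force: [1.3, 0.8, -0.5]
opening: 1.002
gripper_force: 0.0
```

```bash
python3 - <<'E'
from h import *
th=np.radians(80.6);bx=np.array([np.cos(th),np.sin(th),0]);by=np.array([-np.sin(th),np.cos(th),0]);o=np.array([536,261.5,0])
a=-.3; u=by*np.sin(a)+np.array([0,0,np.cos(a)]); v=np.cross(u,bx); m=o+35*bx+[0,0,70]+105*u; print(m)
C=np.array([m+15*i*bx+15*j*v+20*k*u for i in(1,-1) for j in(1,-1) for k in(1,-1)])
for n in("top","scene"):
    im=cv2.imread(f"pics/{n}0.png");H,S,V=cv2.split(cv2.cvtColor(im,cv2.COLOR_BGR2HSV))
    M=(H>20)&(H<35)&(S>130)&(V>80);k=np.zeros_like(M);c=proj(n,m)[0].astype(int);k[c[1]-25:c[1]+25,c[0]-25:c[0]+25]=1
    p=proj(n,C);print(n,"pred",p.min(0),p.max(0),"seen",cv2.boundingRect(big(M&k)))
E
```

```text
[572.32936963 290.96208283 170.31033136]
top pred [100.72715062 168.29866114] [123.51862283 190.86096281] seen (102, 171, 21, 20)
scene pred [398.05047548 145.37310297] [419.18479655 166.16597463] seen (400, 146, 19, 19)
```

Emit:
play_rows(plan=[0.011, -0.01, 0, 0, 0, 0, -1, 0.011, -0.01, 0, 0, 0, 0, -1, 0, 0, -0.018, 0, 0, 0, -1, 0, 0, -0.018, 0, 0, 0, -1, 0, 0, -0.018, 0, 0, 0, -1, 0, 0, -0.018, 0, 0, 0, -1, 0, 0, -0.018, 0, 0, 0, -1, 0, 0, -0.018, 0, 0, 0, -1, 0, 0, -0.019, 0, 0, 0, -1, 0, 0, -0.019, 0, 0, 0, -1])

```text
time: 2.1
tool_pos: [572.0, 292.3, 151.4]
eef_rot: [0.082, 0.997, -0.0, -0.0]
contact_force: [0.2, -0.5, -1.4]
opening: 0.999
gripper_force: 0.0
```

Emit:
play_rows(plan=[0, 0, 0, 0, 0, 0, 1, 0, 0, 0, 0, 0, 0, 1, 0, 0, 0, 0, 0, 0, 1, 0, 0, 0, 0, 0, 0, 1, 0, 0, 0, 0, 0, 0, 1, 0, 0, 0, 0, 0, 0, 1, 0, 0, 0, 0, 0, 0, 1, 0, 0, 0, 0, 0, 0, 1, 0, 0, 0, 0, 0, 0, 1, 0, 0, 0, 0, 0, 0, 1], squeeze=30)

```text
time: 3.1
tool_pos: [572.1, 292.8, 152.7]
eef_rot: [0.082, 0.997, 0.001, 0.0]
contact_force: [1.4, 3.1, -0.7]
opening: 0.318
gripper_force: 30.0
```

Emit:
play_rows(plan=[0.0015, -0.0002, 0.0048, 0, 0, 0, 1, 0.0015, -0.0002, 0.0048, 0, 0, 0, 1, 0.0014, -0.0003, 0.0048, 0, 0, 0, 1, 0.0014, -0.0003, 0.0048, 0, 0, 0, 1, -0.0072, 0.0012, 0.0019, 0, 0, 0, 1, -0.0072, 0.0012, 0.0019, 0, 0, 0, 1, -0.0074, 0.0012, 0.0011, 0, 0, 0, 1, -0.0074, 0.0012, 0.0011, 0, 0, 0, 1, -0.0075, 0.0012, 0.0004, 0, 0, 0, 1, -0.0075, 0.0012, 0.0004, 0, 0, 0, 1])

```text
time: 4.1
tool_pos: [542.5, 297.7, 173.4]
eef_rot: [0.082, 0.997, 0.001, 0.002]
contact_force: [6.1, 5.8, -5.2]
opening: 0.318
gripper_force: 30.0
```

Emit:
play_rows(plan=[-0.0075, 0.0012, -0.0004, 0, 0, 0, 1, -0.0075, 0.0012, -0.0004, 0, 0, 0, 1, -0.0074, 0.0012, -0.0011, 0, 0, 0, 1, -0.0074, 0.0012, -0.0011, 0, 0, 0, 1, -0.0072, 0.0012, -0.0019, 0, 0, 0, 1, -0.0072, 0.0012, -0.0019, 0, 0, 0, 1, -0.002, 0.0003, -0.0007, 0, 0, 0, 1, -0.002, 0.0003, -0.0007, 0, 0, 0, 1, -0.002, 0.0003, -0.0007, 0, 0, 0, 1, 0, 0, 0, 0, 0, 0, 1])

```text
time: 5.1
tool_pos: [503.1, 304.4, 167.2]
eef_rot: [0.082, 0.997, 0.001, 0.003]
contact_force: [5.4, 5.3, -4.7]
opening: 0.314
gripper_force: 30.0
```

Emit:
play_rows(plan=[-0.002, 0.0003, -0.0006, 0, 0, 0, 1, -0.002, 0.0003, -0.0006, 0, 0, 0, 1, -0.002, 0.0003, -0.0006, 0, 0, 0, 1, 0, 0, 0, 0, 0, 0, 1, 0, 0, 0, 0, 0, 0, 1, 0, 0, 0, 0, 0, 0, 1, 0, 0, 0, 0, 0, 0, 1, 0, 0, 0, 0, 0, 0, 1, 0, 0, 0, 0, 0, 0, 1, 0, 0, 0, 0, 0, 0, 1])

```text
time: 6.1
tool_pos: [499.5, 305.0, 166.5]
eef_rot: [0.082, 0.997, 0.001, 0.004]
contact_force: [9.0, 5.4, -4.1]
opening: 0.316
gripper_force: 30.0
```

```bash
cat >> h.py <<'E'
th=np.radians(80.6);bx=np.array([np.cos(th),np.sin(th),0]);by=np.array([-np.sin(th),np.cos(th),0]);o=np.array([536,261.5,0]);ez=np.array([0,0,1.])
win=o-55*bx+85*ez; nn=(ez-bx)/2**.5
def rib(n,im):
    H,S,V=cv2.split(cv2.cvtColor(im,cv2.COLOR_BGR2HSV)); M=(H>15)&(H<35)&(S>90)&(V>70)
    p=proj(n,win+10*nn+np.linspace(-20,100,25)[:,None]*by+0*nn); k=np.zeros(M.shape,np.uint8)
    cv2.polylines(k,[p.astype(np.int32)],False,1,9); M=M&(k>0)
    if not M.any(): return None
    c=big(M); q=np.argwhere(M); uv=c[:,0].mean(0); O,d=ray(n,uv); t=((win+10*nn-O)@nn)/(d@nn); return uv,cv2.contourArea(c),(O+t*d-win)@by
E
python3 - <<'E'
from h import *
for n in("scene","top"):
    print(n,rib(n,cv2.imread(f"pics/{n}0.png")))
    im=r.read_camera(n)[:,:,::-1].copy(); cv2.imwrite(f"pics/{n}1.png",im); print(rib(n,im))
s=cv2.resize(cv2.imread("pics/scene1.png")[100:240,310:460],(642,600),interpolation=3); cv2.imwrite("pics/s1.png",s)
E
```

```text
scene (array([368.8, 183.7]), 25.0, np.float64(0.3988392820154162))
(array([351.54545455, 172.18181818]), 22.5, np.float64(75.04562419800973))
top (array([160.0625, 206.6875]), 21.5, np.float64(0.7662991699024236))
(array([153., 237.]), 21.0, np.float64(75.57529850167876))
```

View pics/s1.png

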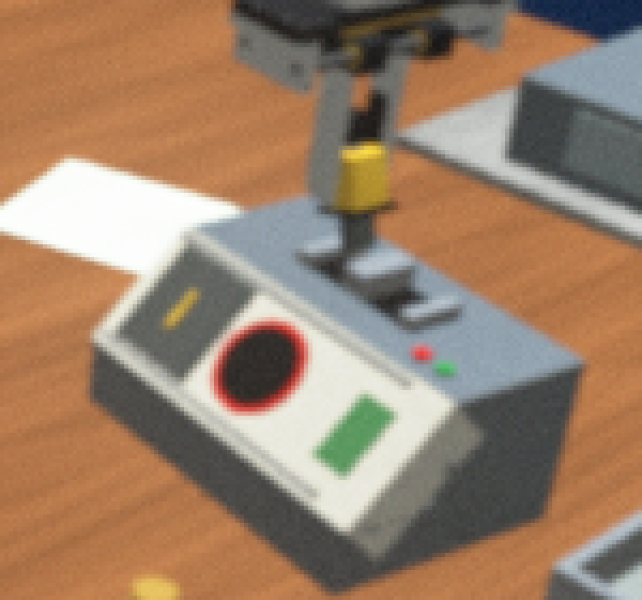

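The crop shows the window fully uncovered at (260,365), with the shutter rib at (180,308), measured at 75 mm of travel. Now I lower the collar and release it.

Emit:
play_rows(plan=[0.001, -0.0002, -0.0038, 0, 0, 0, 1, 0.001, -0.0002, -0.0038, 0, 0, 0, 1, 0.001, -0.0002, -0.0038, 0, 0, 0, 1, 0.001, -0.0002, -0.0038, 0, 0, 0, 1, 0.001, -0.0002, -0.0038, 0, 0, 0, 1, 0, 0, 0, 0, 0, 0, 1, 0, 0, 0, 0, 0, 0, -1, 0, 0, 0, 0, 0, 0, -1, 0, 0, 0, 0, 0, 0, -1, 0, 0, 0, 0, 0, 0, -1])

```text
time: 7.2
tool_pos: [500.0, 303.2, 149.1]
eef_rot: [0.082, 0.997, -0.0, -0.001]
contact_force: [-0.0, -0.2, -0.1]
opening: 0.617
gripper_force: 0.0
```

Emit:
play_rows(plan=[0, 0, 0, 0, 0, 0, -1, 0, 0, 0, 0, 0, 0, -1, 0, 0, 0.02, 0, 0, 0, -1, 0, 0, 0.03, 0, 0, 0, -1, 0, 0, 0.03, 0, 0, 0, -1, 0, 0, 0.03, 0, 0, 0, -1, 0, -0.03, 0.03, 0, 0, 0, -1, 0, -0.055, 0, 0, 0, 0, -1, 0, -0.055, 0, 0, 0, 0, -1, 0, -0.055, 0, 0, 0, 0, -1])

```text
time: 8.2
tool_pos: [500.4, 146.3, 263.5]
eef_rot: [0.081, 0.997, 0.0, 0.001]
contact_force: [0.7, -0.3, -0.2]
opening: 1.004
gripper_force: 0.0
```

Emit:
play_rows(plan=[-0.0026, -0.0364, -0.0056, 0, 0, -0.18, -1, -0.0026, -0.0364, -0.0056, 0, 0, -0.18, -1, -0.0026, -0.0364, -0.0056, 0, 0, -0.18, -1, -0.0026, -0.0364, -0.0056, 0, 0, -0.18, -1, -0.0026, -0.0364, -0.0056, 0, 0, -0.18, -1, -0.0026, -0.0364, -0.0056, 0, 0, -0.18, -1, -0.0026, -0.0364, -0.0056, 0, 0, -0.18, -1, -0.0026, -0.0364, -0.0056, 0, 0, -0.18, -1, -0.0026, -0.0364, -0.0056, 0, 0, -0.18, -1, -0.0026, -0.0364, -0.0056, 0, 0, -0.18, -1])

```text
time: 9.2
tool_pos: [479.7, -145.0, 218.2]
eef_rot: [0.712, 0.703, 0.0, 0.001]
contact_force: [0.9, -0.2, 0.7]
opening: 1.0
gripper_force: 0.0
```

Emit:
play_rows(plan=[-0.0026, -0.0364, -0.0056, 0, 0, -0.18, -1, -0.0026, -0.0364, -0.0056, 0, 0, -0.18, -1, -0.0026, -0.0364, -0.0056, 0, 0, -0.18, -1, -0.0026, -0.0364, -0.0056, 0, 0, -0.18, -1, 0, 0, 0, 0, 0, 0, -1, 0, 0, 0, 0, 0, 0, -1, 0, 0, 0, 0, 0, 0, -1, 0, 0, 0, 0, 0, 0, -1, 0, 0, 0, 0, 0, 0, -1, 0, 0, 0, 0, 0, 0, -1])

```text
time: 10.2
tool_pos: [471.4, -259.6, 199.1]
eef_rot: [0.878, 0.479, 0.0, 0.0]
contact_force: [-0.2, -0.1, 0.1]
opening: 1.001
gripper_force: 0.0
```

```bash
python3 - <<'E'
from h import *
from scipy.spatial.transform import Rotation as Ro
s=r.observe(); R=Ro.from_quat(s["eef_rot"]).as_matrix(); print(s["tool_pos"],s["joint_pos"].round(2),"tooly",np.degrees(np.arctan2(R[1,1],R[0,1])),R[:,2])
for n in("scene","top"):
    im=r.read_camera(n)[:,:,::-1].copy(); cv2.imwrite(f"pics/{n}2.png",im); print(rib(n,im))
# wand axis: tail/front of bar seen in scene0 vs prediction
a=np.radians(56.9);wx=np.array([np.cos(a),np.sin(a),0]);wy=np.array([-np.sin(a),np.cos(a),0]);O=np.array([482.6,-245.3,5])
C=np.array([O+x*wx+y*wy+z*ez for x in(-75,40) for y in(-15,15) for z in(54,90)])
H,S,V=cv2.split(cv2.cvtColor(cv2.imread("pics/scene0.png"),cv2.COLOR_BGR2HSV)); M=(H>20)&(H<35)&(S>130)&(V>80)
k=np.zeros_like(M);k[215:270,170:270]=1;p=proj("scene",C);print(p.min(0),p.max(0),cv2.boundingRect(big(M&k)))
c=cv2.imread("pics/scene2.png")[130:310,140:340];cv2.imwrite("pics/c2.png",cv2.resize(c,(660,594),interpolation=3))
E
```

```text
[ 471.40696404 -259.55710531  199.14035041] [-0.71 -0.01  1.85  0.    1.3  -0.14] tooly -32.733125362800266 [ 1.65628016e-04 -1.32904454e-04 -9.99999977e-01]
(array([351.5       , 172.33333333]), 21.5, np.float64(74.81136670737536))
(array([153., 237.]), 21.0, np.float64(75.57529850167876))
[186.76839566 231.19034396] [239.49976377 254.19198893] (186, 233, 53, 21)
```

View pics/c2.png

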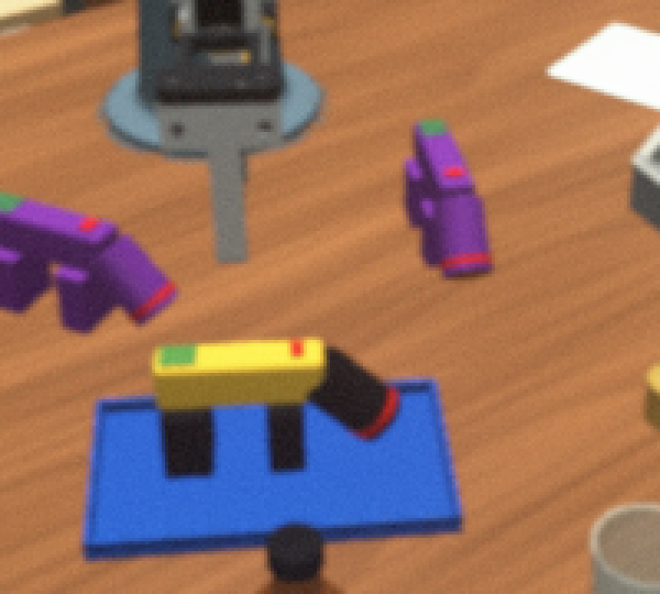

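The crop shows the fingers above the bar at (230,260), over the gap between the feet. The wand matches the fit, so I descend.

Emit:
play_rows(plan=[0, -0.003, -0.0174, 0, 0, 0, -1, 0, 0, -0.0174, 0, 0, 0, -1, 0, 0, -0.0174, 0, 0, 0, -1, 0, 0, -0.0174, 0, 0, 0, -1, 0, 0, -0.0174, 0, 0, 0, -1, 0, 0, -0.0174, 0, 0, 0, -1, 0, 0, -0.0174, 0, 0, 0, -1, 0, 0, -0.0174, 0, 0, 0, -1, 0, 0, -0.0174, 0, 0, 0, -1, 0, 0, -0.0174, 0, 0, 0, -1])

```text
time: 11.3
tool_pos: [471.3, -262.5, 58.7]
eef_rot: [0.878, 0.479, 0.0, 0.0]
contact_force: [-0.4, 0.4, -0.0]
opening: 0.998
gripper_force: 0.0
```

Emit:
play_rows(plan=[0, 0, 0, 0, 0, 0, 1, 0, 0, 0, 0, 0, 0, 1, 0, 0, 0, 0, 0, 0, 1, 0, 0, 0, 0, 0, 0, 1, 0, 0, 0, 0, 0, 0, 1, 0, 0, 0, 0, 0, 0, 1, 0, 0, 0, 0, 0, 0, 1, 0, 0, 0, 0, 0, 0, 1, 0, 0, 0, 0, 0, 0, 1, 0, 0, 0, 0, 0, 0, 1], squeeze=35)

```text
time: 12.3
tool_pos: [471.5, -262.7, 59.9]
eef_rot: [0.878, 0.479, 0.0, 0.0]
contact_force: [0.1, -1.2, 0.1]
opening: 0.316
gripper_force: 35.0
```

Emit:
play_rows(plan=[0, 0, 0.005, 0, 0, 0, 1, 0, 0, 0.01, 0, 0, 0, 1, 0, 0, 0.02, 0, 0, 0, 1, 0, 0, 0.02, 0, 0, 0, 1, 0, 0, 0.025, 0, 0, 0, 1, 0, 0, 0.025, 0, 0, 0, 1, 0, 0, 0.025, 0, 0, 0, 1, 0, 0, 0.02, 0, 0, 0, 1, 0, 0, 0.015, 0, 0, 0, 1, 0, 0, 0.01, 0, 0, 0, 1])

```text
time: 13.3
tool_pos: [471.3, -262.5, 200.8]
eef_rot: [0.878, 0.479, 0.0, 0.0]
contact_force: [-0.4, -0.8, -2.7]
opening: 0.318
gripper_force: 35.0
```

Emit:
play_rows(plan=[0.002, 0.01, 0, 0, 0, 0.0259, 1, 0.002, 0.02, 0, 0, 0, 0.0259, 1, 0.002, 0.025, 0, 0, 0, 0.0259, 1, 0.002, 0.025, 0, 0, 0, 0.0259, 1, 0.002, 0.025, 0, 0, 0, 0.0259, 1, 0.002, 0.025, 0, 0, 0, 0.0259, 1, 0.002, 0.025, 0, 0, 0, 0.0259, 1, 0.002, 0.025, 0, 0, 0, 0.0259, 1, 0.002, 0.025, 0, 0, 0, 0.0259, 1, 0.002, 0.02, 0, 0, 0, 0.0259, 1])

```text
time: 14.3
tool_pos: [486.2, -79.9, 198.4]
eef_rot: [0.824, 0.567, -0.001, -0.001]
contact_force: [1.0, -0.0, -3.1]
opening: 0.318
gripper_force: 35.0
```

Emit:
play_rows(plan=[0.002, 0.02, 0, 0, 0, 0.0259, 1, 0.002, 0.02, 0, 0, 0, 0.0259, 1, 0.002, 0.02, 0, 0, 0, 0.0259, 1, 0.002, 0.02, 0, 0, 0, 0.0259, 1, 0.002, 0.02, 0, 0, 0, 0.0259, 1, 0.002, 0.02, 0, 0, 0, 0.0259, 1, 0.002, 0.02, 0, 0, 0, 0.0259, 1, 0.002, 0.01, 0, 0, 0, 0.0259, 1, 0.002, 0.007, 0, 0, 0, 0.0259, 1, 0, 0, 0, 0, 0, 0.0259, 1])

```text
time: 15.3
tool_pos: [501.3, 43.8, 199.3]
eef_rot: [0.762, 0.647, -0.0, -0.0]
contact_force: [0.2, -0.1, -2.4]
opening: 0.317
gripper_force: 35.0
```

```bash
python3 - <<'E'
from h import *
from scipy.spatial.transform import Rotation as Ro
s=r.observe(); R=Ro.from_quat(s["eef_rot"]).as_matrix(); print(s["tool_pos"],"tooly",np.degrees(np.arctan2(R[1,1],R[0,1])),R[:,2],s["contact_force"],s["opening"])
a=np.arctan2(R[1,1],R[0,1])+np.pi/2;wx=np.array([np.cos(a),np.sin(a),0]);wy=np.array([-np.sin(a),np.cos(a),0])
g=s["tool_pos"]-19*R[:,2]; O=g+20*wx-74*ez
C=np.array([O+x*wx+y*wy+z*ez for x in(-75,40) for y in(-15,15) for z in(54,90)])
for n in("scene","top"):
    im=r.read_camera(n)[:,:,::-1].copy(); cv2.imwrite(f"pics/{n}3.png",im)
    H,S,V=cv2.split(cv2.cvtColor(im,cv2.COLOR_BGR2HSV)); M=(H>20)&(H<35)&(S>130)&(V>80);p=proj(n,C);k=np.zeros_like(M);k[int(p[:,1].min()-12):int(p[:,1].max()+12),int(p[:,0].min()-12):int(p[:,0].max()+12)]=1
    c=cv2.findContours((M&k).astype(np.uint8),0,2)[0]; print(n,p.min(0),p.max(0),cv2.boundingRect(np.vstack([x for x in c if cv2.contourArea(x)>3])), "lens pred",proj(n,O+78.8*wx+28.2*ez))
    # red rim of the window
    P=proj(n,win)[0]; M=((H<8)|(H>172))&(S>110);k[:]=0;k[int(P[1]-22):int(P[1]+22),int(P[0]-22):int(P[0]+22)]=1
    e=cv2.boundingRect(big(M&k)); W=np.array([win+28*(np.cos(t)*by+np.sin(t)*np.cross(nn,by)) for t in np.linspace(0,6.28,60)]);w=proj(n,W);print("window rim",e,w.min(0),w.max(0))
x=cv2.imread("pics/scene3.png")[90:270,240:460];cv2.imwrite("pics/c3.png",cv2.resize(x,(726,594),interpolation=3))
E
```

```text
[501.33974084  43.78775173 199.30589468] tooly -9.327364159241466 [-9.09216406e-04  7.90649497e-05 -9.99999584e-01] [ 0.21463013 -0.11871061 -2.41991826] 0.3174728044628661
scene [301.21396554 141.57710872] [348.79332767 169.93164333] (303, 145, 52, 31) lens pred [[354.69905722 162.94171821]]
window rim (360, 175, 22, 21) [360.84827511 176.78690987] [379.59818168 195.2607997 ]
top [187.56134337 196.54252304] [245.43417515 222.50031718] (230, 205, 17, 17) lens pred [[177.56186789 204.99519851]]
window rim (172, 205, 8, 10) [147.9745057  195.03006635] [168.93522479 217.95034061]
```

View pics/c3.png

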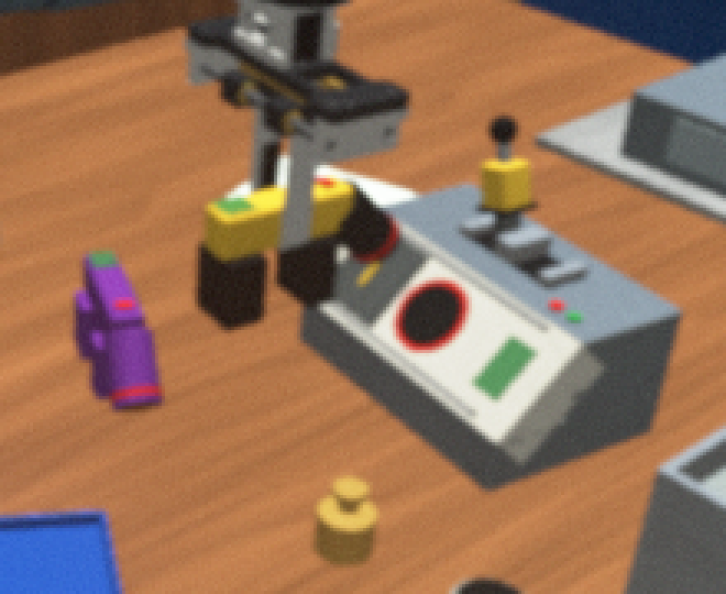

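The crop shows the wand level in the grip with its lens rim at about (388,240), the window at (432,315), and the collar down on its lever at (505,185). I check tilt in the grip numerically before going in.

```bash
python3 - <<'E'
from h import *
from scipy.spatial.transform import Rotation as Ro
s=r.observe(); R=Ro.from_quat(s["eef_rot"]).as_matrix()
a=np.arctan2(R[1,1],R[0,1])+np.pi/2;wx=np.array([np.cos(a),np.sin(a),0]);wy=np.array([-np.sin(a),np.cos(a),0])
g=s["tool_pos"]-19*R[:,2]; O=g+20*wx-74*ez
for x in(-75,40):
  for y in(-15,15):
    for z in(54,90): p=proj("scene",O+x*wx+y*wy+z*ez)[0]; print(x,y,z,p.round(1),"crop",((p-[240,90])*3.3).round())
im=cv2.imread("pics/scene3.png");H,S,V=cv2.split(cv2.cvtColor(im,cv2.COLOR_BGR2HSV))
M=(H>20)&(H<35)&(S>130)&(V>60)
for c in range(300,352,3):
    q=np.where(M[135:180,c])[0]+135; print(c,q.min() if len(q) else 0,q.max() if len(q) else 0,end="; ")
print("\nlens crop",((proj("scene",O+78.8*wx+28.2*ez)[0]-[240,90])*3.3))
th0=np.array([517.8,151.4,141.6]);L=O+78.8*wx+28.2*ez;print("lens now",L,"to go/800",(th0-L)/800)
E
```

```text
-75 -15 54 [307.7 169.9] crop [224. 264.]
-75 -15 90 [308.7 156.3] crop [227. 219.]
-75 15 54 [301.  164.5] crop [201. 246.]
-75 15 90 [301.8 151.1] crop [204. 201.]
40 -15 54 [347.  159.7] crop [353. 230.]
40 -15 90 [348.6 146.4] crop [358. 186.]
40 15 54 [339.8 154.7] crop [329. 213.]
40 15 90 [341.3 141.6] crop [334. 170.]
300 0 0; 303 152 165; 306 153 167; 309 154 168; 312 154 167; 315 150 167; 318 147 164; 321 146 164; 324 147 161; 327 0 0; 330 0 0; 333 0 0; 336 146 161; 339 147 160; 342 145 159; 345 146 155; 348 0 0; 351 171 174; 
lens crop [378.12645895 240.90808223]
lens now [517.72881499 140.42055181 172.75681872] to go/800 [ 8.89812666e-05  1.37243102e-02 -3.89460234e-02]
```

Emit:
play_rows(plan=[0, 0.002, -0.005, 0, 0, 0, 1, 0, 0.002, -0.006, 0, 0, 0, 1, 0, 0.002, -0.006, 0, 0, 0, 1, 0, 0.002, -0.006, 0, 0, 0, 1, 0, 0.002, -0.006, 0, 0, 0, 1, 0, 0.002, -0.005, 0, 0, 0, 1, 0, 0.001, -0.003, 0, 0, 0, 1, 0, 0.0007, -0.002, 0, 0, 0, 1, 0, 0, 0, 0, 0, 0, 1, 0, 0, 0, 0, 0, 0, 1])

```text
time: 16.4
tool_pos: [501.8, 54.1, 168.8]
eef_rot: [0.763, 0.646, 0.0, 0.0]
contact_force: [0.2, 0.3, -2.2]
opening: 0.316
gripper_force: 35.0
```

```bash
python3 - <<'E'
from h import *
from scipy.spatial.transform import Rotation as Ro
s=r.observe(); R=Ro.from_quat(s["eef_rot"]).as_matrix()
a=np.arctan2(R[1,1],R[0,1])+np.pi/2;wx=np.array([np.cos(a),np.sin(a),0])
g=s["tool_pos"]-19*R[:,2]; L=g+98.8*wx-45.8*ez; d=(wx-ez)/2**.5
t=((win-L)@nn)/(d@nn); print("dist",t,"hit offset",(L+t*d-win).round(1),"angle",np.degrees(np.arccos(-d@nn)), L)
for n in("scene","top"):
    im=r.read_camera(n)[:,:,::-1].copy(); cv2.imwrite(f"pics/{n}4.png",im)
    H,S,V=cv2.split(cv2.cvtColor(im,cv2.COLOR_BGR2HSV)); M=((H<8)|(H>172))&(S>110)&(V>60); P=proj(n,L)[0];Q=proj(n,win)[0]
    c=[(cv2.boundingRect(x)) for x in cv2.findContours(M.astype(np.uint8),0,2)[0] if cv2.contourArea(x)>5]
    print(n,"lens",P.round(1),"win",Q.round(1),[b for b in c if np.hypot(b[0]+b[2]/2-P[0],b[1]+b[3]/2-P[1])<40])
x=cv2.imread("pics/scene4.png")[110:220,310:440];y=cv2.imread("pics/top4.png")[160:270,110:240]
cv2.imwrite("pics/c4.png",cv2.resize(np.hstack([x,y]),(780,330),interpolation=3))
E
```

```text
dist 80.1931873486202 hit offset [0.4 0.2 0.3] angle 0.06067478485309354 [518.07030487 151.50715422 141.96596524]
scene lens [356.2 172.3] win [370.1 186. ] [(360, 175, 22, 21), (351, 166, 11, 13)]
top lens [176.1 206.8] win [158.7 206.5] [(167, 209, 11, 7)]
```

View pics/c4.png

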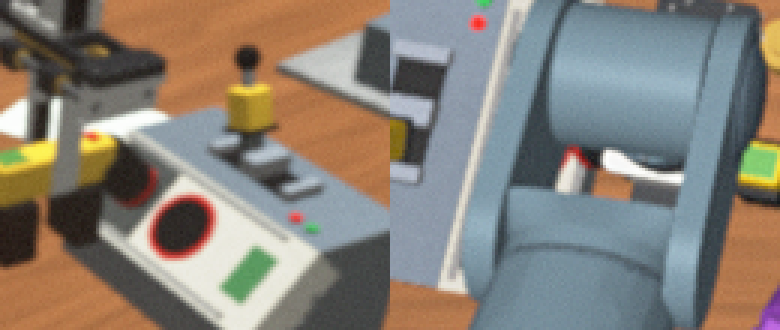

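The picture shows the lens rim at scene (356,172), on its predicted spot and facing the window at (371,186). There is clear space in between, so I hold.

Emit:
play_rows(plan=[0, 0, 0, 0, 0, 0, 1, 0, 0, 0, 0, 0, 0, 1, 0, 0, 0, 0, 0, 0, 1, 0, 0, 0, 0, 0, 0, 1, 0, 0, 0, 0, 0, 0, 1, 0, 0, 0, 0, 0, 0, 1, 0, 0, 0, 0, 0, 0, 1, 0, 0, 0, 0, 0, 0, 1, 0, 0, 0, 0, 0, 0, 1, 0, 0, 0, 0, 0, 0, 1])

```text
time: 17.5
tool_pos: [501.6, 54.1, 168.6]
eef_rot: [0.763, 0.646, 0.0, -0.0]
contact_force: [-0.5, -1.0, -3.4]
opening: 0.319
gripper_force: 35.0
```

Emit:
play_rows(plan=[0, 0, 0, 0, 0, 0, 1, 0, 0, 0, 0, 0, 0, 1, 0, 0, 0, 0, 0, 0, 1, 0, 0, 0, 0, 0, 0, 1, 0, 0, 0, 0, 0, 0, 1, 0, 0, 0, 0, 0, 0, 1, 0, 0, 0, 0, 0, 0, 1, 0, 0, 0, 0, 0, 0, 1, 0, 0, 0, 0, 0, 0, 1, 0, 0, 0, 0, 0, 0, 1])

```text
time: 18.5
tool_pos: [501.6, 54.1, 168.6]
eef_rot: [0.763, 0.646, 0.0, -0.0]
contact_force: [-0.3, 0.6, -2.7]
opening: 0.318
gripper_force: 35.0
```

Emit:
play_rows(plan=[0, 0, 0, 0, 0, 0, 1, 0, 0, 0, 0, 0, 0, 1, 0, 0, 0, 0, 0, 0, 1, 0, 0, 0, 0, 0, 0, 1, 0, 0, 0, 0, 0, 0, 1, 0, 0, 0, 0, 0, 0, 1, 0, 0, 0, 0, 0, 0, 1, 0, 0, 0, 0, 0, 0, 1, 0, 0, 0, 0, 0, 0, 1, 0, 0, 0, 0, 0, 0, 1])

```text
time: 19.5
tool_pos: [501.6, 54.1, 168.6]
eef_rot: [0.763, 0.646, -0.0, -0.0]
contact_force: [-0.6, -0.3, -2.6]
opening: 0.316
gripper_force: 35.0
```

Emit:
play_rows(plan=[0, -0.0007, 0.005, 0, 0, 0, 1, 0, -0.005, 0.01, 0, 0, 0, 1, 0, -0.008, 0.014, 0, 0, 0, 1, 0, -0.01, 0.01, 0, 0, 0, 1, -0.002, -0.02, 0, 0, 0, -0.0259, 1, -0.002, -0.02, 0, 0, 0, -0.0259, 1, -0.002, -0.02, 0, 0, 0, -0.0259, 1, -0.002, -0.02, 0, 0, 0, -0.0259, 1, -0.002, -0.02, 0, 0, 0, -0.0259, 1, -0.002, -0.02, 0, 0, 0, -0.0259, 1])

```text
time: 20.5
tool_pos: [492.2, -62.3, 200.8]
eef_rot: [0.802, 0.598, 0.0, 0.001]
contact_force: [0.5, -1.0, -2.8]
opening: 0.314
gripper_force: 35.0
```

Emit:
play_rows(plan=[-0.002, -0.02, 0, 0, 0, -0.0259, 1, -0.002, -0.02, 0, 0, 0, -0.0259, 1, -0.002, -0.02, 0, 0, 0, -0.0259, 1, -0.002, -0.02, 0, 0, 0, -0.0259, 1, -0.002, -0.02, 0, 0, 0, -0.0259, 1, -0.002, -0.02, 0, 0, 0, -0.0259, 1, -0.002, -0.02, 0, 0, 0, -0.0259, 1, -0.002, -0.02, 0, 0, 0, -0.0259, 1, -0.002, -0.02, 0, 0, 0, -0.0259, 1, -0.002, -0.02, 0, 0, 0, -0.0259, 1])

```text
time: 21.5
tool_pos: [475.9, -222.2, 199.8]
eef_rot: [0.858, 0.513, 0.0, 0.0]
contact_force: [0.5, 0.2, -2.9]
opening: 0.317
gripper_force: 35.0
```

Emit:
play_rows(plan=[-0.0015, -0.0125, 0, 0, 0, -0.0259, 1, -0.0015, -0.0125, 0, 0, 0, -0.0259, 1, -0.0015, -0.0125, 0, 0, 0, -0.0259, 1, -0.001, -0.0125, 0, 0, 0, -0.0259, 1, 0, 0, -0.02, 0, 0, 0, 1, 0, 0, -0.025, 0, 0, 0, 1, 0, 0, -0.025, 0, 0, 0, 1, 0, 0, -0.025, 0, 0, 0, 1, 0, 0, -0.025, 0, 0, 0, 1, 0, 0, -0.015, 0, 0, 0, 1])

```text
time: 22.5
tool_pos: [471.0, -260.5, 90.1]
eef_rot: [0.878, 0.479, -0.0, -0.001]
contact_force: [0.6, -0.2, -3.4]
opening: 0.32
gripper_force: 35.0
```

Emit:
play_rows(plan=[0, 0, -0.01, 0, 0, 0, 1, 0, 0, -0.008, 0, 0, 0, 1, 0, 0, -0.006, 0, 0, 0, 1, 0, 0, -0.004, 0, 0, 0, 1, 0, 0, -0.003, 0, 0, 0, 1, 0, 0, -0.002, 0, 0, 0, 1, 0, 0, -0.002, 0, 0, 0, 1, 0, 0, -0.001, 0, 0, 0, 1, 0, 0, 0, 0, 0, 0, 1, 0, 0, 0, 0, 0, 0, 1])

```text
time: 23.5
tool_pos: [471.7, -260.9, 63.1]
eef_rot: [0.878, 0.479, 0.0, 0.0]
contact_force: [1.3, 0.9, -2.9]
opening: 0.316
gripper_force: 35.0
```

Emit:
play_rows(plan=[0, 0, -0.001, 0, 0, 0, 1, 0, 0, -0.001, 0, 0, 0, 1, 0, 0, -0.0008, 0, 0, 0, 1, 0, 0, -0.0006, 0, 0, 0, 1, 0, 0, -0.0006, 0, 0, 0, 1, 0, 0, 0, 0, 0, 0, 1, 0, 0, 0, 0, 0, 0, 1, 0, 0, 0, 0, 0, 0, 1, 0, 0, 0, 0, 0, 0, 1, 0, 0, 0, 0, 0, 0, 1])

```text
time: 24.5
tool_pos: [471.6, -260.9, 59.9]
eef_rot: [0.878, 0.479, -0.0, -0.0]
contact_force: [-1.6, -0.1, 0.2]
opening: 0.315
gripper_force: 35.0
```

Weight has come off the wrist, so the feet are on the tray floor. I release and retreat straight up.

Emit:
play_rows(plan=[0, 0, 0, 0, 0, 0, 0.2, 0, 0, 0, 0, 0, 0, 0, 0, 0, 0, 0, 0, 0, -0.3, 0, 0, 0, 0, 0, 0, -0.6, 0, 0, 0, 0, 0, 0, -1, 0, 0, 0, 0, 0, 0, -1, 0, 0, 0, 0, 0, 0, -1, 0, 0, 0, 0, 0, 0, -1, 0, 0, 0, 0, 0, 0, -1, 0, 0, 0, 0, 0, 0, -1])

```text
time: 25.5
tool_pos: [471.6, -260.9, 59.7]
eef_rot: [0.878, 0.479, -0.0, -0.0]
contact_force: [1.3, -0.5, -0.1]
opening: 1.0
gripper_force: 0.0
```

Emit:
play_rows(plan=[0, 0, 0.01, 0, 0, 0, -1, 0, 0, 0.015, 0, 0, 0, -1, 0, 0, 0.025, 0, 0, 0, -1, 0, 0, 0.03, 0, 0, 0, -1, 0, 0, 0.035, 0, 0, 0, -1, 0, 0, 0.035, 0, 0, 0, -1, 0, 0, 0.035, 0, 0, 0, -1, 0, 0, 0.035, 0, 0, 0, -1, 0, 0, 0.02, 0, 0, 0, -1, 0, 0, 0, 0, 0, 0, -1])

```text
time: 26.5
tool_pos: [472.8, -261.8, 255.2]
eef_rot: [0.878, 0.479, 0.001, 0.003]
contact_force: [0.2, 0.1, -1.1]
opening: 0.999
gripper_force: 0.0
```

```bash
python3 - <<'E'
from h import *
for n in("scene","top"):
    im=r.read_camera(n)[:,:,::-1].copy(); cv2.imwrite(f"pics/{n}5.png",im); print(rib(n,im))
E
```

```text
(array([351.66666667, 172.44444444]), 23.0, np.float64(74.05984873193648))
(array([153., 237.]), 21.0, np.float64(75.57529850167876))
```

View pics/scene5.png

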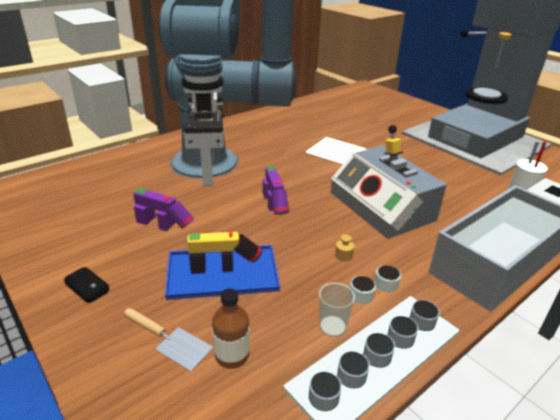

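The wand stands in its tray at (215,243), where it began. The window is open at (371,185), the collar is down at (393,147), and the bystanders have not moved.

```bash
python3 -c "
from plant import r
print(r.finish_job())"
```

```text
the job is handed in; nothing more can be done
None
```

The job is handed in: the window is open with the collar down, the thermometer was held still on the window from about 80 mm for 3 s and then set back on its feet in the tray, and the bystanders look unmoved in the last picture; the hand-in returned no verdict.

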